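# Clip the glass scale plate onto the measuring stage

## Robot

A 6-joint arm with a two-finger parallel gripper is mounted at the origin on a cart in front of the work surface, level with it; the furniture and walls round the work are solid. World frame = base frame: x ahead of the robot, y to its left, z up, the work surface at z = 0. Lengths are in m, angles in rad, forces in N, time in s.
With the tool pointing down it reaches from about 0.3 to 0.85 m from the base axis. Payload 4.2 kg.
Tool frame: the origin (TCP) lies midway between the tips of the shut fingers; the grasp point (between the pads) lies 19 mm behind it; z points along the fingers, y is the line along which they close (so a half turn about z gives the same grasp; the last joint's range is limited). The gripper opens to 91 mm and grips with 3 to 60 N. Pads are 32 mm wide; open, the fingers measure 118 mm over their backs; the gripper's body (76 mm by 178 mm) begins 60 mm behind the grasp point.
Start: joints at [-1.338, 0.32, 1.565, -0, 1.257, -0.02], TCP at [0.144, -0.557, 0.178] pointing down, gripper open.
Joint ranges: [-3.11, 3.11], [-0.84, 2.01], [0.21, 2.61], [-1.34, 4.49], [0.05, 2.63], [-2.56, 2.56]. Speed limits (rad/s): [2.57, 2.57, 3.14, 3.14, 3.14, 3.14].

## Interface

Orientations are given as a unit quaternion [w, x, y, z].
In Python, from cell import arm, optics, models gives the robot as it stands.
- The arm moves only by the shell command python3 -m creep 'ROWS'. ROWS is a JSON object of lists of equal length, an entry for each row: "translation": the shift along the tool's x, y, z each as a share of 0.1 m, from -1 to 1, a list of three; "yaw": the turn about the tool's z as a share of 180 degrees, from -1 to 1; "grip": the finger opening in mm, from 0 to 91.2. A call has 1 to 8 rows; each row shifts and turns the commanded pose from where the row before left it, along the tool's axes as they then stand; what a row does not reach is not made up. A row lasts 1/10 s, in which the tool goes at most 50 mm and 8.59 degrees, less where a joint would pass 70% of its speed; a pose out of reach is approached as far as the arm can. A call with a number of a shift or a turn outside -1 to 1 is refused whole. A call with a gripper value outside its range is refused whole. The fingers move at their own pace and stop on an object; the grip force is fixed at half the most. Time passes only in rows, so rows that do not move let the fingers close. It gives the time, the measured TCP pose, the force, the opening and the grip force at its end, in the units of the state.
- arm.observe(): the state, without advancing time (a new reading comes with each control period).
- optics.get_image(name): name is "scene" or "top"; returns a dict with "color" (480x640x3 uint8, blue, green, red), "fx", "fy", "cx", "cy" (pixels), "rvec" (rotation vector, rad) and "tvec" (3), from world to camera coordinates, as OpenCV has them. Camera axes: x right, y down, z forward; pixel columns grow to the right and rows downward; lengths in m; the calibration is good to about 2 mm. A picture is of the moment at which its call begins. There is no depth.
- arm.sign_off(): hands the job in; it is judged then, once.
Trained networks look in the newest picture that a camera, given by its name, has taken for a name from the list of things; names that differ only in an ending like _2 or _b are one class to them, and where a whole thing is asked for, a point or a joint stands for the part that bears it (a point fixed in the world has none). Each returns a list of dicts, best first, with "score" (0 to 1); they miss things now and then, are a little off and sometimes report something else, mostly with a low value. They report only what shows in the picture. A call takes as long as a camera call.
- models.trace(query, camera): "mask" (480x640 bool, what is visible of it) and "box" ([left, top, right, bottom] in pixels, round what is visible of it).
The state is a dict: "time_s": time; "joint_pos": joint angles; "qvel": joint speeds; "effort": joint torques, N m; "eef_pos": TCP position; "ee_rot": TCP orientation; "wrist_force": force on the tool from outside, world axes, zero at the start; "moment": the same for the moment, N m; "grip_width": finger opening in m; "grasp_force": force on a finger pad.
Only numpy, scipy, OpenCV 4.12 (cv2) and the standard library are available. Lean on these libraries where they do the work, as an engineer would, in place of code of your own. Each camera call takes 0.05 s, during which the arm holds its last target. There are 200 camera calls.

## Task

Load the blue-framed glass scale onto the stage so the projector can be checked: lift the spring clip by its black knob until it stays up by itself, slide the plate flat along the bed under the lip of the end stop until it is hard against the end stop and both side pins, and only then ease the clip down onto the glass, keeping hold of it so that it never snaps down. The end stop has been set by hand, so feel for it gently and do not shove it out of its setting, and leave the other things on the bench where they are.

Things in the scene. Friction and masses are not known exactly. Their poses are not given: they have to be found in the camera images.
- stage: fixed dark steel stage plate on rubber feet, 250 (x) x 116 (y) mm; origin: centre of its underside, on the table; +x points away from the robot to the clip tower, z up. Flat bed 20 mm above the origin. A plate against both side pins is centred at y = 0. Nothing stands on the +y side of the bed.
- pin_near (a point): foot, on the bed, of the side pin nearer the robot (stage x -80, y -33 mm): steel, 10 mm diameter, 9 mm high; the plate's long edge bears on its +y side, at y -28 mm
- pin_far (a point): foot, on the bed, of the other, equal side pin (stage x +20, y -33 mm)
- stop_range (a point): point on the bed (stage x +34, y 0 mm): the nearest setting of the steel end stop. Its real face is 0 to 24 mm farther on (+x), clamped by hand and NOT given: feel for it or look. Face looks to -x, 60 mm wide, 15 mm high; a lip 12 mm long overhangs from its top to -x, 10.8 mm above the bed, so the plate must slide in flat beneath. The clamp slips above about 60 N.
- clip_hinge (a point): middle of the clip's hinge axis, which lies along the stage's y (stage x +95, z 54 mm), on a dark tower 58 mm wide behind the end stop, its top at z 65 mm
- clip (a joint): sprung clip hinge, rad: 0 down, foot on the bare bed; about 0.09 foot on the 8 mm plate; 1.38 fully up. The spring works over centre at about 0.75: below that it pulls down (some 4 N at the knob when down), above that it pulls up (some 3 N when fully up) and holds the clip up. Let go below centre, more than some 3 mm above the plate, it snaps shut hard.
- clip_knob (a point): centre of the black ball knob, 26 mm diameter, on the end of the clip arm, 126 mm from the hinge; 55 mm above the table when down, 178 mm when fully up. Arm straight, 18 mm wide, 5 mm thick; under it, 83 mm from the hinge, a post with a 17 mm rubber foot. Gripped from above, fingers closing along the stage's y, the ball rolls in the fingers as the clip swings.
- scale_plate: glass scale in a blue metal frame, 150 (x) x 56 (y) x 8 mm (z), a flat box outside, about 0.16 kg, loose, glass side with scale lines up; origin: centre of its underside; either end may lead
- solder_spool: bystander, loose: blue spool of solder, 54x72x65 mm, upright; origin: centre of its underside
- phone: bystander, loose: black phone lying flat, 47x113x15 mm; origin: centre of its underside
- eraser: bystander, loose: off-white eraser block, 22x62x30 mm; origin: centre of its underside
- flask: bystander, loose: stoppered conical glass flask, 106x124x213 mm, upright; origin: centre of its underside
- brass_valve: bystander, loose: slim brass valve body, 36x38x118 mm, upright; origin: centre of its underside
- meter: bystander, loose: yellow hand-held meter lying flat, 135x66x39 mm; origin: centre of its underside
- tape: bystander, loose: black roll of tape lying flat, 62x60x19 mm; origin: centre of its underside
- mouse: bystander, loose: white computer mouse, 107x58x37 mm; origin: centre of its underside

How it is judged:
By the outcome, as a careful person would: the job done as asked, in the order asked, and still so for the second after the job is handed in, with the robot touching nothing.
It also fails if it takes over 69 s, if anything falls off the work surface, if the arm or the gripper's body presses on something with over 40 N, if the wrist force passes 120 N, or if a joint passes its speed limit or range.

## Working session

There is one attempt and no reset: what is moved stays moved. The work goes in short steps, Python scripts to look and compute and a shell command to move; the robot and the scene stay as the last step left them, time stands still between calls to the robot, and variables do not carry over. Pictures are saved under pics/ and viewed, at most 10 in all, crops included, and the job is handed in when it is done.

```bash
mkdir -p pics; ls; cat > h.py <<'E'
import numpy as np, cv2
from cell import arm, optics, models
def cam(n):
    d=optics.get_image(n); K=np.array([[d['fx'],0,d['cx']],[0,d['fy'],d['cy']],[0,0,1.]])
    return d['color'],K,np.array(d['rvec'],float),np.array(d['tvec'],float)
def ray(K,r,t,uv,z):
    R=cv2.Rodrigues(r)[0]; c=-R.T@t
    d=R.T@np.linalg.inv(K)@np.array([uv[0],uv[1],1.]); s=(z-c[2])/d[2]; return c+s*d
def proj(K,r,t,P): return cv2.projectPoints(np.array(P,float).reshape(-1,3),r,t,K,None)[0].reshape(-1,2)
E
python3 - <<'E'
from h import *
for n in ('scene','top'):
    im,K,r,t=cam(n); cv2.imwrite(f'pics/{n}0.png',im)
    R=cv2.Rodrigues(r)[0]; print(n,K[0,0],(-R.T@t).round(3))
    for q in ['stage','clip_knob','scale_plate','solder_spool','phone','eraser','flask','brass_valve','meter','tape','mouse']:
        for m in models.trace(q,n)[:2]:
            b=m['box']; print(q,round(m['score'],2),b)
            if n=='top':
                c=cv2.minAreaRect(np.argwhere(m['mask'])[:,::-1].astype(np.float32)); print('   ',[ray(K,r,t,p,0.01)[:2].round(3).tolist() for p in cv2.boxPoints(c)])
print(arm.observe())
E
```

```text
pics
scene 597.7043864341395 [-0.274  0.595  1.032]
stage 0.86 [317.1, 208.0, 426.5, 276.2]
clip_knob 0.66 [334.6, 209.9, 389.6, 239.6]
scale_plate 0.83 [239.0, 285.6, 294.0, 342.8]
solder_spool 0.93 [173.0, 351.1, 205.5, 394.0]
solder_spool 0.5 [409.1, 162.1, 446.6, 181.3]
phone 0.6 [163.7, 313.4, 196.7, 354.1]
phone 0.56 [410.5, 161.8, 448.2, 182.7]
eraser 0.64 [430.7, 181.4, 455.0, 197.4]
eraser 0.59 [224.2, 263.4, 248.1, 291.2]
flask 0.7 [235.5, 181.0, 276.9, 267.4]
flask 0.41 [335.6, 207.5, 389.5, 238.9]
brass_valve 0.82 [196.9, 231.2, 217.3, 266.4]
brass_valve 0.16 [336.6, 209.6, 388.6, 238.9]
meter 0.81 [462.4, 201.6, 477.9, 229.1]
tape 0.67 [430.3, 178.8, 452.5, 196.9]
mouse 0.8 [409.6, 164.0, 448.3, 182.4]
mouse 0.3 [461.8, 199.6, 480.7, 229.6]
top 441.7180370004769 [ 0.458 -0.02   1.103]
stage 0.77 [332.2, 195.1, 407.5, 307.2]
    [[0.623, -0.015], [0.658, -0.129], [0.416, -0.201], [0.381, -0.089]]
clip_knob 0.92 [352.7, 204.2, 383.6, 267.0]
    [[0.624, -0.063], [0.634, -0.092], [0.482, -0.141], [0.473, -0.112]]
scale_plate 0.65 [229.0, 237.3, 258.7, 294.2]
    [[0.42, 0.2
[... 1178 characters left out ...]
oint_pos': array([-1.33798652e+00,  3.19565186e-01,  1.56448807e+00,  4.20068035e-06,
        1.25741050e+00, -2.00117770e-02]), 'qvel': array([-1.70294109e-03, -5.05804972e-04,  8.99021521e-05,  1.35226201e-04,
       -5.64646167e-04,  4.76770517e-04]), 'effort': array([-4.16608214e-05, -4.12357163e+01, -2.32230109e+01,  7.27457274e-02,
        3.77311651e-02,  1.62480120e-05]), 'eef_pos': array([ 0.14382896, -0.55674182,  0.1783006 ]), 'ee_rot': array([6.38684870e-05, 9.92020870e-01, 1.26073748e-01, 8.83075300e-06]), 'wrist_force': array([ 0.56186793, -0.32590092, -0.53787635]), 'moment': array([-0.01883116, -0.02838983, -0.00299992]), 'grasp_force': 0.0, 'grip_width': 0.09119368378616699}
```

View pics/scene0.png

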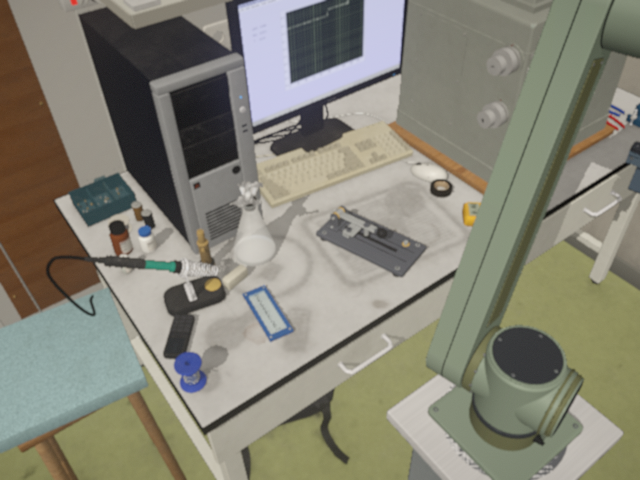

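View pics/top0.png

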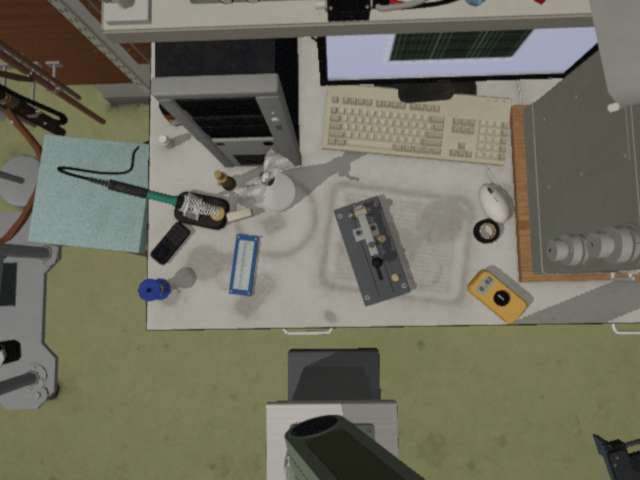

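```bash
python3 - <<'E'
from h import *
im=cv2.imread('pics/top0.png'); a=cv2.resize(im[190:310,325:415],None,fx=5,fy=5,interpolation=cv2.INTER_CUBIC)
b=cv2.resize(im[230:300,222:266],None,fx=5,fy=5,interpolation=cv2.INTER_CUBIC)
c=np.zeros((600,690,3),np.uint8); c[:,:450]=a; c[:350,460:680]=b; cv2.imwrite('pics/crop.png',c)
im=cv2.imread('pics/scene0.png'); cv2.imwrite('pics/crop2.png',cv2.resize(im[200:282,312:432],None,fx=6,fy=6,interpolation=cv2.INTER_CUBIC))
E
```

```text
(no output)
```

View pics/crop.png

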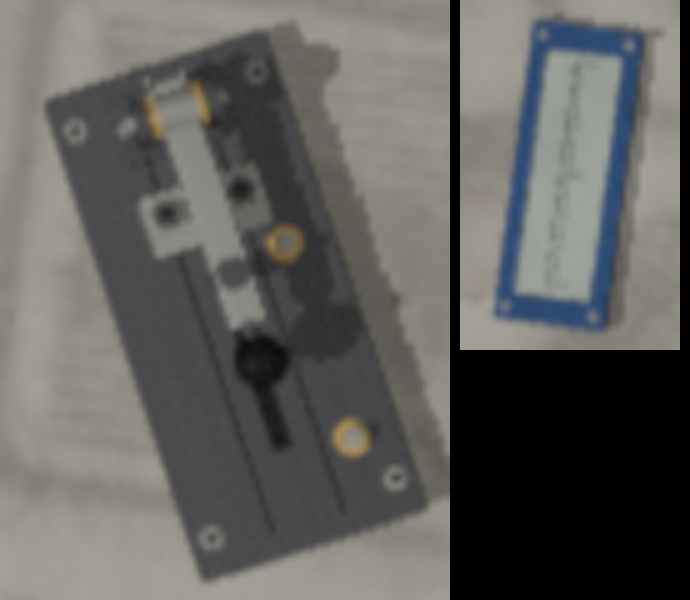

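View pics/crop2.png

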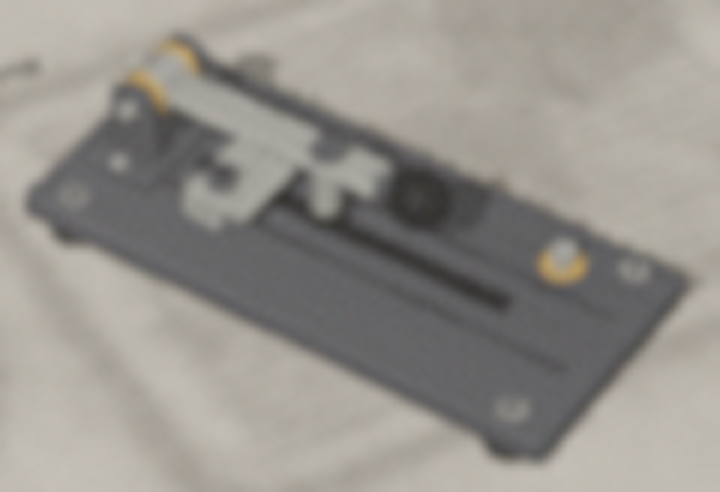

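The top crop shows the bed corners at about (205,580), (427,508), (47,103) and (270,33), the pins at (351,438) and (285,243), the knob at (261,360), and the stop lip edge from (160,257) to (270,222). The plate lies clear at the left.

```bash
cat > fit.py <<'E'
from h import *
from scipy.optimize import least_squares
T=cam('top'); S=cam('scene')
def tp(u,v,s=5,ox=325,oy=190): return [(u+.5)/s-.5+ox,(v+.5)/s-.5+oy]
def W(p,P): 
    c,s=np.cos(p[2]),np.sin(p[2]); P=np.array(P,float); return np.c_[p[0]+c*P[:,0]-s*P[:,1],p[1]+s*P[:,0]+c*P[:,1],P[:,2]]
A=[[-.125,.058,.02],[-.125,-.058,.02],[.125,.058,.02],[.125,-.058,.02],[-.08,-.033,.029],[.02,-.033,.029]]
tu=np.array([tp(*x) for x in [(205,580),(427,508),(47,103),(270,33),(351,438),(285,243)]])
su=np.array([tp(*x,6,312,200) for x in [(545,455),(690,280),(25,203),(185,35)]])
f=lambda p:np.r_[(proj(*T[1:],W(p,A))-tu).ravel(),.5*(proj(*S[1:],W(p,A[:4]))-su).ravel()]
r=least_squares(f,[.52,-.11,.29],loss='soft_l1'); p=r.x
B=[[-.075,.028,.008],[.075,.028,.008],[-.075,-.028,.008],[.075,-.028,.008]]
bu=np.array([tp(u-460,v,5,222,230) for u,v in [(495,315),(537,20),(603,328),(643,33)]])
q=least_squares(lambda q:(proj(*T[1:],W(q,B))-bu).ravel(),[.49,.21,-.14])
E
python3 - <<'E'
from fit import *
print('stage',p.round(4)); print(f(p).round(1)); print('plate',q.x.round(4),q.fun.round(1))
lip=[ray(*T[1:],tp(*x),.035) for x in [(160,257),(270,222)]]
c,s=np.cos(p[2]),np.sin(p[2])
for L in lip+[ray(*T[1:],tp(261,360),.055)]: d=L[:2]-p[:2]; print('stage frame',(c*d[0]+s*d[1]).round(4),(-s*d[0]+c*d[1]).round(4))
print('knob W',W(p,[[-.031,0,.055],[0.095-.126*np.cos(1.38),0,.178]]).round(4))
E
```

```text
stage [ 0.5195 -0.1081  0.2917]
[-0.6  1.3  0.6  1.1 -0.6 -0.6 -0.5 -1.   0.6  0.4  0.6  0.1 -0.5 -0.8
 -0.  -0.6 -0.5 -1.3 -0.2  0.3]
plate [ 0.4919  0.2097 -0.1404] [-0.4  0.3 -0.4 -0.5  0.3  0.5  0.5 -0.4]
stage frame 0.0324 0.0287
stage frame 0.0323 -0.0272
stage frame -0.0298 -0.0001
knob W [[ 0.4898 -0.117   0.055 ]
 [ 0.5876 -0.0877  0.178 ]]
```

```bash
python3 -m creep '{"translation":[[0,0,0],[0.2,-0.14,0],[0.35,-0.24,0],[0.35,-0.24,0],[0.35,-0.24,0],[0.35,-0.24,0],[0.35,-0.24,0],[0.35,-0.24,0]],"yaw":[-0.0124,0,0,0,0,0,0,0],"grip":[60,60,60,60,60,60,60,60]}'
python3 -m creep '{"translation":[[0.35,-0.24,0],[0.35,-0.24,0],[0.35,-0.25,0],[0.35,-0.25,0],[0.35,-0.25,0],[0.35,-0.25,0],[0.18,-0.12,0],[0,0,0]],"yaw":[0,0,0,0,0,0,0,0],"grip":[60,60,60,60,60,60,60,60]}'
cat >> h.py <<'E'
ST=np.array([0.5195,-0.1081,0.2917])
def st():
    o=arm.observe(); c,s=np.cos(ST[2]),np.sin(ST[2]); d=o['eef_pos'][:2]-ST[:2]; F=o['wrist_force']; w,x,y,z=o['ee_rot']
    print('t%.1f stage x %.1f y %.1f z %.1f mm heading-stage %.4f grip %.1f/%.1f F(stage) %.1f %.1f %.1f'%(o['time_s'],1e3*(c*d[0]+s*d[1]),1e3*(-s*d[0]+c*d[1]),1e3*o['eef_pos'][2],(2*np.arctan2(y,x)-ST[2]+np.pi)%(2*np.pi)-np.pi,1e3*o['grip_width'],o['grasp_force'],c*F[0]+s*F[1],-s*F[0]+c*F[1],F[2]))
E
python3 -c "from h import *;st()"
```

```text
time_s: 2.1
eef_pos: [0.3195, -0.3379, 0.1785]
ee_rot: [0.0, 0.989, 0.145, 0.0]
wrist_force: [1.0, -0.7, -0.6]
grip_width: 0.06
grasp_force: 0.0
time_s: 2.9
eef_pos: [0.4926, -0.1184, 0.1781]
ee_rot: [-0.0, 0.989, 0.147, 0.0]
wrist_force: [-0.1, 0.0, -0.3]
grip_width: 0.0599
grasp_force: 0.0
t2.9 stage x -28.8 y -2.1 z 178.1 mm heading-stage 0.0039 grip 59.9/0.0 F(stage) -0.1 0.1 -0.3
```

```bash
python3 -m creep '{"translation":[[-0.015,-0.02,0.2],[0,0,0.35],[0,0,0.35],[0,0,0.3],[0,0,0.2],[0,0,0.02],[0,0,0],[0,0,0]],"yaw":[0.0012,0,0,0,0,0,0,0],"grip":[60,60,60,60,60,60,60,20]}'
python3 -m creep '{"translation":[[0,0,0],[0,0,0],[0,0,0],[0,0,0],[0,0,0]],"yaw":[0,0,0,0,0],"grip":[20,20,20,20,20]}'
python3 -c "from h import *;st()"
```

```text
time_s: 3.7
eef_pos: [0.4899, -0.1197, 0.0375]
ee_rot: [0.001, 0.99, 0.143, 0.001]
wrist_force: [0.1, 0.3, 0.5]
grip_width: 0.0546
grasp_force: 0.0
time_s: 4.2
eef_pos: [0.4891, -0.1189, 0.0364]
ee_rot: [0.0, 0.99, 0.144, 0.0]
wrist_force: [-1.4, 0.5, 0.7]
grip_width: 0.0203
grasp_force: 0.0
t4.2 stage x -32.3 y -1.6 z 36.4 mm heading-stage -0.0036 grip 20.3/0.0 F(stage) -1.2 0.9 0.7
```

```bash
python3 - <<'E'
from h import *
im,K,r,t=cam('scene'); a=cv2.resize(im[150:270,300:440],None,fx=4,fy=4,interpolation=cv2.INTER_CUBIC)
cv2.imwrite('pics/g1.png',a)
E
```

```text
(no output)
```

View pics/g1.png

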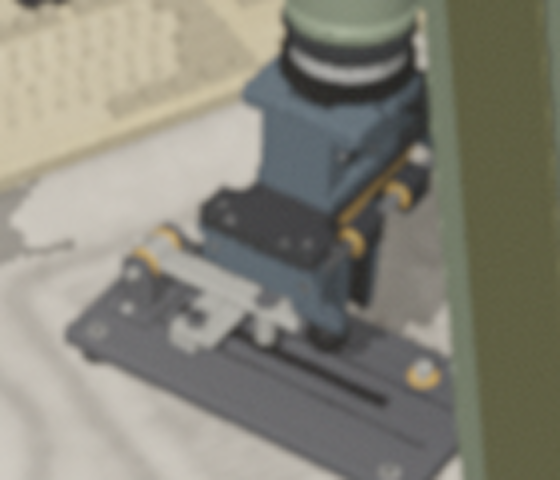

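The gripper straddles the ball in the picture (about (325,325)), but no grip force is reported. I'll close further.

```bash
python3 -m creep '{"translation":[[0,0,0],[0,0,0],[0,0,0],[0,0,0]],"yaw":[0,0,0,0],"grip":[0,0,0,0]}'
python3 -c "from h import *;st()"
```

```text
time_s: 4.65
eef_pos: [0.489, -0.119, 0.0362]
ee_rot: [0.0, 0.99, 0.143, -0.0]
wrist_force: [-0.3, -0.4, 0.1]
grip_width: 0.0007
grasp_force: 0.0
t4.7 stage x -32.4 y -1.6 z 36.2 mm heading-stage -0.0037 grip 0.7/0.0 F(stage) -0.4 -0.3 0.1
```

```bash
python3 - <<'E'
from h import *
out=np.zeros((480,800,3),np.uint8)
im,K,r,t=cam('scene'); out[:,:400]=cv2.resize(im[190:262,340:400],(400,480),interpolation=cv2.INTER_CUBIC)
P=[.4898,-.117,.055]; print(proj(K,r,t,P), proj(K,r,t,arm.observe()['eef_pos']))
im,K,r,t=cam('top'); out[:,400:]=cv2.resize(im[200:296,330:410],(400,480),interpolation=cv2.INTER_CUBIC)
print(proj(K,r,t,P), proj(K,r,t,arm.observe()['eef_pos']))
cv2.imwrite('pics/g2.png',out)
for c in('scene','top'):
  for m in models.trace('clip_knob',c)[:2]: print(c,m['score'],m['box'])
E
```

```text
[[381.17770354 232.44394   ]] [[381.68084579 237.98049595]]
[[376.89889838 262.07586042]] [[377.00822376 262.65744981]]
scene 0.84 [337.4, 208.0, 389.5, 239.4]
top 0.56 [350.4, 206.0, 369.6, 237.4]
top 0.25 [210.5, 171.3, 235.1, 192.3]
```

View pics/g2.png

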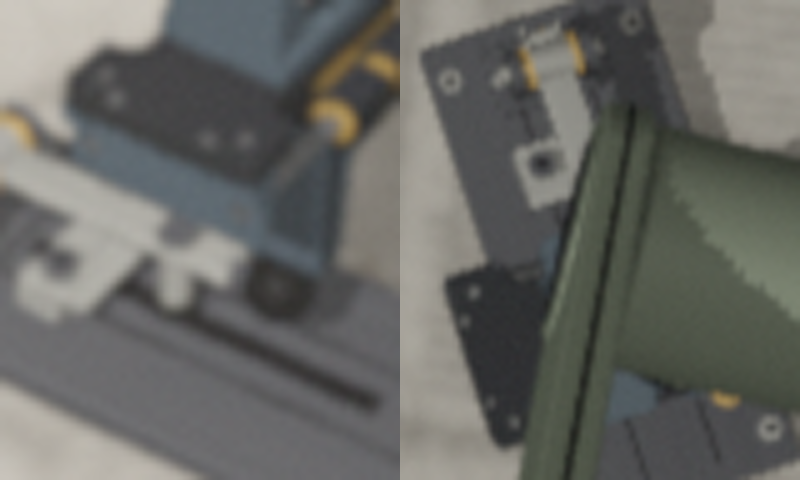

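```bash
python3 - <<'E'
from h import *
from fit import W
im,K,r,t=cam('scene')
o=[-.0324,-.0016]
f=lambda a:((proj(K,r,t,W(ST,a))-[340,190])*6.667).round().astype(int)
box=lambda x,y,z0,z1:[[o[0]+i*x,o[1]+j*y,k] for k in(z0,z1) for i in(-1,1) for j in(-1,1)]
A=f(box(.016,.0135,.036,.115)); B=f(box(.038,.089,.115,.2)); print(A.tolist()); print(B.tolist())
out=cv2.resize(im[150:270,330:450],(800,800),interpolation=cv2.INTER_CUBIC)
for Q,c in((A,(0,0,255)),(B,(0,255,0))):
    Q=Q+[int(10*6.667),int(40*6.667)]
    for a,b in[(0,1),(1,3),(3,2),(2,0),(4,5),(5,7),(7,6),(6,4),(0,4),(1,5),(2,6),(3,7)]: cv2.line(out,tuple(map(int,Q[a])),tuple(map(int,Q[b])),c,1)
cv2.imwrite('pics/g3.png',out[:600])
E
```

```text
[[336, 317], [295, 360], [261, 282], [220, 324], [348, 152], [306, 195], [270, 118], [228, 159]]
[[514, 62], [240, 346], [332, -16], [51, 255], [535, -130], [250, 152], [345, -206], [53, 62]]
```

View pics/g3.png

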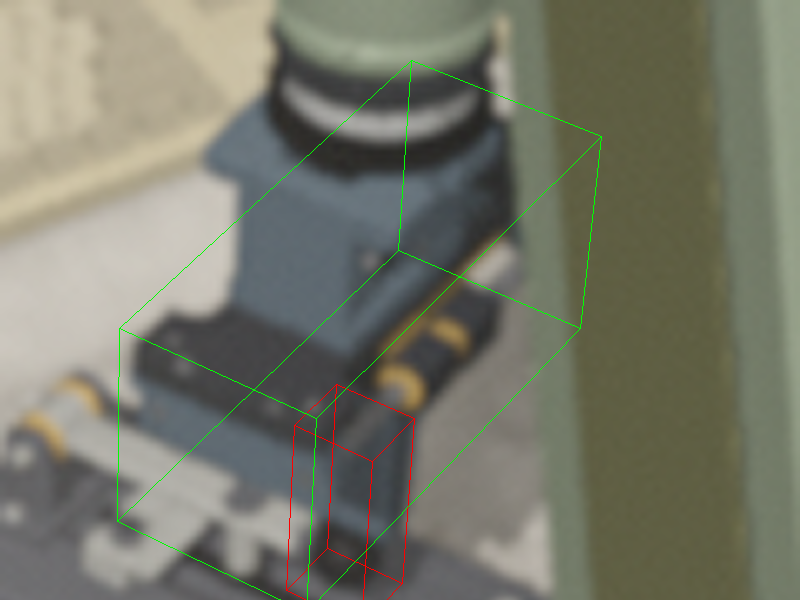

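The overlay shows the fingers where they should be, so the dark blob may be either the ball or black fingertips. I'll open, back off straight up, and compare the ball's position.

```bash
python3 -m creep '{"translation":[[0,0,0],[0,0,0],[0,0,0],[0,0,0],[0,0,-0.2],[0,0,-0.3],[0,0,-0.2],[0,0,0]],"yaw":[0,0,0,0,0,0,0,0],"grip":[60,60,60,60,60,60,60,60]}'
python3 - <<'E'
from h import *
from fit import W
st()
im,K,r,t=cam('scene'); im0=cv2.imread('pics/scene0.png')
a=cv2.resize(im[170:260,320:420],None,fx=4,fy=4,interpolation=cv2.INTER_CUBIC);b=cv2.resize(im0[170:260,320:420],None,fx=4,fy=4,interpolation=cv2.INTER_CUBIC)
P=proj(K,r,t,W(ST,[[-.031,0,.055],[-.0324,-.0016,arm.observe()['eef_pos'][2]],[-.0324,-.0316,arm.observe()['eef_pos'][2]],[-.0324,.0284,arm.observe()['eef_pos'][2]]]))
for i in (a,b):
  for q in P: cv2.circle(i,tuple(int(v) for v in ((q-[320,170])*4)),2,(0,0,255),-1)
cv2.imwrite('pics/g4.png',np.hstack([a,b]))
for m in models.trace('clip_knob','scene')[:2]: print(m['score'],m['box'])
E
```

```text
time_s: 5.8
eef_pos: [0.4912, -0.1196, 0.1089]
ee_rot: [0.001, 0.99, 0.143, 0.003]
wrist_force: [0.6, 0.0, 0.2]
grip_width: 0.059
grasp_force: 0.0
t5.9 stage x -32.6 y -1.5 z 106.0 mm heading-stage -0.0037 grip 60.0/0.0 F(stage) 0.2 0.1 -1.3
0.6 [333.6, 208.3, 388.7, 238.0]
```

View pics/g4.png

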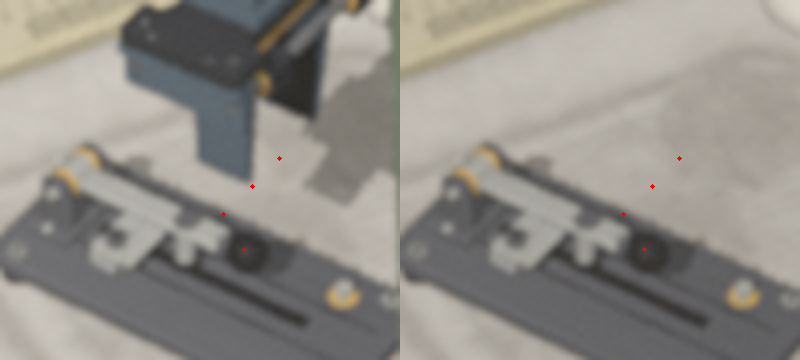

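The knob has not moved. In the left half the finger tips ((198,158)–(250,183) and (272,98)–(320,122)) sit about 12 px above the predicted red dots, so the tips are not where I assumed. I'll fit the actual offset from these corners.

```bash
python3 - <<'E'
from h import *
from fit import W,p
from scipy.optimize import least_squares
im,K,r,t=cam('scene'); o=arm.observe(); st(); print(o['joint_pos'].round(3), o['eef_pos'])
u=(np.array([[198,158],[250,183],[272,98],[320,122]])+.5)/4-.5+[320,170]
for y1 in(.0434,.036):
  g=lambda v:(proj(K,r,t,W(ST,[[v[0]+.016,v[1]+y1,v[2]],[v[0]-.016,v[1]+y1,v[2]],[v[0]+.016,v[1]-.03,v[2]],[v[0]-.016,v[1]-.03,v[2]]]))-u).ravel()
  s=least_squares(g,[-.03,0,.1]); print(s.x.round(4),s.fun.round(1))
E
```

```text
t6.2 stage x -33.0 y -1.2 z 105.1 mm heading-stage -0.0037 grip 59.8/0.0 F(stage) -0.1 0.4 0.3
[-0.261  0.269  1.837 -0.     1.038  1.021] [ 0.48823814 -0.1187772   0.1051304 ]
[-0.027  -0.0219  0.1297] [ 1.   1.3 -0.2  0.4 -0.3 -0.4 -0.6 -1.4]
[-0.0686  0.0537  0.2004] [ 0.7  0.9  0.6  0.4 -1.  -0.4 -0.4 -0.9]
```

```bash
python3 -m creep '{"translation":[[-0.3,-0.08,0],[-0.37,-0.08,0],[0,0,0.3],[0,0,0.3],[0,0,0.14],[0,0,0],[0,0,0]],"yaw":[0,0,0,0,0,0,0],"grip":[0,0,0,0,0,0,0]}'
python3 -m creep '{"translation":[[0,0,0],[0,0,0.02],[0,0,0.02],[0,0,0]],"yaw":[0,0,0,0],"grip":[0,0,0,0]}'
python3 -c "from h import *;st()"
python3 -m creep '{"translation":[[0,0,0.02],[0,0,0.02],[0,0,0]],"yaw":[0,0,0],"grip":[0,0,0]}'
python3 -m creep '{"translation":[[0,0,0.02],[0,0,0]],"yaw":[0,0],"grip":[0,0]}'
python3 -c "from h import *;st()"
```

```text
time_s: 6.85
eef_pos: [0.4203, -0.1227, 0.0322]
ee_rot: [-0.0, 0.99, 0.143, -0.0]
wrist_force: [-0.5, 0.0, 0.0]
grip_width: 0.0072
grasp_force: 0.0
time_s: 7.25
eef_pos: [0.4202, -0.1226, 0.0283]
ee_rot: [0.0, 0.99, 0.143, 0.0]
wrist_force: [-0.3, 0.3, 0.0]
grip_width: 0.0003
grasp_force: 0.0
t7.2 stage x -99.3 y 14.6 z 28.3 mm heading-stage -0.0037 grip 0.3/0.0 F(stage) -0.2 0.4 0.0
time_s: 7.55
eef_pos: [0.4199, -0.1226, 0.0239]
ee_rot: [-0.0, 0.99, 0.143, -0.0]
wrist_force: [-0.1, -0.9, 0.3]
grip_width: 0.0003
grasp_force: 0.0
time_s: 7.75
eef_pos: [0.42, -0.1226, 0.022]
ee_rot: [-0.0, 0.99, 0.143, -0.0]
wrist_force: [-0.2, -1.0, 0.0]
grip_width: 0.0008
grasp_force: 0.0
t7.8 stage x -99.4 y 14.7 z 22.0 mm heading-stage -0.0037 grip 0.8/0.0 F(stage) -0.4 -0.9 0.0
```

```bash
python3 -m creep '{"translation":[[0,0,0.02],[0,0,0.02],[0,0,0]],"yaw":[0,0,0],"grip":[0,0,0]}'
python3 -m creep '{"translation":[[0,0,0.02],[0,0,0.02],[0,0,0]],"yaw":[0,0,0],"grip":[0,0,0]}'
python3 -c "from h import *;st()"
```

```text
time_s: 8.05
eef_pos: [0.4199, -0.1226, 0.0179]
ee_rot: [-0.0, 0.99, 0.143, -0.0]
wrist_force: [0.0, 0.1, -0.5]
grip_width: 0.0004
grasp_force: 0.0
time_s: 8.35
eef_pos: [0.42, -0.1226, 0.014]
ee_rot: [-0.0, 0.99, 0.144, -0.0]
wrist_force: [0.1, -0.5, -0.2]
grip_width: 0.0001
grasp_force: 0.0
t8.3 stage x -99.5 y 14.7 z 14.0 mm heading-stage -0.0037 grip 0.1/0.0 F(stage) -0.0 -0.5 -0.2
```

The reported TCP is already below the bed with no contact, so the state has an offset. I'll keep feeling down.

```bash
python3 -m creep '{"translation":[[0,0,0.02],[0,0,0.02],[0,0,0]],"yaw":[0,0,0],"grip":[0,0,0]}' | grep -E 'eef|force'
python3 -m creep '{"translation":[[0,0,0.02],[0,0,0.02],[0,0,0]],"yaw":[0,0,0],"grip":[0,0,0]}' | grep -E 'eef|force'
```

```text
eef_pos: [0.4199, -0.1226, 0.01]
wrist_force: [0.2, -0.4, -0.3]
grasp_force: 0.0
eef_pos: [0.42, -0.1226, 0.006]
wrist_force: [0.3, 0.1, 0.5]
grasp_force: 0.0
```

```bash
python3 -m creep '{"translation":[[0,0,0.02],[0,0,0.02],[0,0,0]],"yaw":[0,0,0],"grip":[0,0,0]}' | grep -E 'eef|force'
python3 - <<'E'
from h import *
st(); im,K,r,t=cam('scene'); im0=cv2.imread('pics/scene0.png')
print((arm.observe()['eef_pos']),proj(K,r,t,arm.observe()['eef_pos']))
a=cv2.resize(im[150:270,330:450],(600,600),interpolation=cv2.INTER_CUBIC)
cv2.imwrite('pics/g5.png',a)
E
```

```text
eef_pos: [0.42, -0.1226, 0.002]
wrist_force: [0.3, 0.1, -0.8]
grasp_force: 0.0
t9.2 stage x -99.5 y 14.7 z 2.0 mm heading-stage -0.0037 grip 0.3/0.0 F(stage) 0.3 0.1 -0.8
[ 0.42007726 -0.12261894  0.00208887] [[401.12463643 263.5020939 ]]
```

View pics/g5.png

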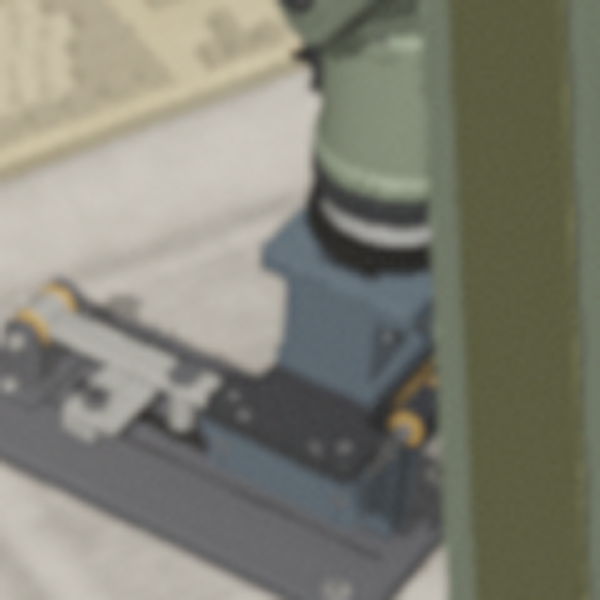

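The picture shows the gripper with the shut fingertips near (375,520) and no bed contact yet, so I keep descending in small steps.

```bash
python3 -m creep '{"translation":[[0,0,0.02],[0,0,0.02],[0,0,0]],"yaw":[0,0,0],"grip":[0,0,0]}' | grep -E 'eef|wrist'
python3 -m creep '{"translation":[[0,0,0.02],[0,0,0]],"yaw":[0,0],"grip":[0,0]}' | grep -E 'eef|wrist'
```

```text
eef_pos: [0.4199, -0.1226, -0.002]
wrist_force: [0.9, 0.4, -0.2]
eef_pos: [0.4201, -0.1226, -0.004]
wrist_force: [0.1, -0.0, 0.0]
```

```bash
python3 -m creep '{"translation":[[0,0,0.02],[0,0,0.02],[0,0,0]],"yaw":[0,0,0],"grip":[0,0,0]}' | grep -E 'eef|wrist'
```

```text
eef_pos: [0.42, -0.1226, -0.008]
wrist_force: [-0.2, -0.2, 0.2]
```

```bash
python3 -m creep '{"translation":[[0,0,0.02],[0,0,0.02],[0,0,0]],"yaw":[0,0,0],"grip":[0,0,0]}' | grep -E 'eef|wrist'
```

```text
eef_pos: [0.42, -0.1226, -0.012]
wrist_force: [-0.2, -0.5, -0.2]
```

```bash
python3 -m creep '{"translation":[[0,0,0.02],[0,0,0.02],[0,0,0]],"yaw":[0,0,0],"grip":[0,0,0]}' | grep -E 'eef|wrist'
```

```text
eef_pos: [0.4203, -0.1227, -0.0154]
wrist_force: [-0.6, 0.6, 4.4]
```

```bash
python3 -m creep '{"translation":[[0,0,0.02],[0,0,0]],"yaw":[0,0],"grip":[0,0]}' | grep -E 'eef|wrist'; python3 - <<'E'
from h import *
from fit import W
from scipy.optimize import least_squares
# earlier view: knob fully visible, shift of picture tip vs. assumed for several true z offsets
im,K,r,t=cam('scene')
u=(np.array([[198,158],[250,183],[272,98],[320,122]])+.5)/4-.5+[320,170]
for dz in (.03,.036,.04,.045,.05):
  g=lambda v:(proj(K,r,t,W(ST,[[v[0]+.016,v[1]+v[2],.105+dz],[v[0]-.016,v[1]+v[2],.105+dz],[v[0]+.016,v[1]-.03,.105+dz],[v[0]-.016,v[1]-.03,.105+dz]]))-u).ravel()
  s=least_squares(g,[-.03,0,.04]); print(dz,s.x.round(4),s.fun.round(1))
E
```

```text
eef_pos: [0.4204, -0.1227, -0.0155]
wrist_force: [-6.3, 1.6, 26.9]
0.03 [-0.0301 -0.0154  0.0412] [ 1.2  1.1  0.1  0.2 -0.5 -0.2 -0.8 -1.1]
0.036 [-0.0337 -0.009   0.0407] [ 1.2  1.1  0.1  0.3 -0.6 -0.2 -0.8 -1.1]
0.04 [-0.036  -0.0048  0.0404] [ 1.1  1.1  0.2  0.3 -0.6 -0.2 -0.8 -1.1]
0.045 [-0.039   0.0005  0.04  ] [ 1.1  1.   0.2  0.3 -0.6 -0.2 -0.7 -1.1]
0.05 [-0.0419  0.0058  0.0396] [ 1.1  1.   0.2  0.3 -0.6 -0.3 -0.7 -1.1]
```

Contact is at reported z = -15.4 mm on a bed that is 20 mm high, so the reported z reads about 35.4 mm low. The picture also suggests y reads a few mm high. I'll correct for both and return to the knob.

```bash
sed -i "s/1e3\*o\['eef_pos'\]\[2\]/1e3*o['eef_pos'][2]+35.4/" h.py
python3 -m creep '{"translation":[[0,0,-0.1],[0,0,-0.3],[0,0,-0.38],[0.3,0.05,0],[0.39,0.05,0],[0,0,0],[0,0,0.2],[0,0,0.3]],"yaw":[0,0,0,0,0,0,0,0],"grip":[60,60,60,60,60,60,60,60]}'>/dev/null
python3 -c "from h import *;st()"
```

```text
t11.8 stage x -29.2 y 3.7 z 46.2 mm heading-stage -0.0033 grip 59.4/0.0 F(stage) -0.0 0.7 -0.2
```

```bash
python3 -m creep '{"translation":[[-0.01,0,0.08],[0,0,0],[0,0,0],[0,0,0],[0,0,0],[0,0,0],[0,0,0]],"yaw":[0,0,0,0,0,0,0],"grip":[60,60,30,30,26,22,22]}'
python3 -c "from h import *;st()"
```

```text
time_s: 12.55
eef_pos: [0.4897, -0.1159, 0.003]
ee_rot: [0.003, 0.989, 0.145, 0.001]
wrist_force: [-0.1, -8.8, -1.9]
grip_width: 0.0246
grasp_force: 30.0
t12.6 stage x -30.8 y 1.1 z 38.4 mm heading-stage -0.0005 grip 24.6/30.0 F(stage) -2.7 -8.4 -1.9
```

The ball is gripped. The -8 N side force puts the knob about 3 mm to -y of the command, so I ease that off and follow the arc up.

```bash
python3 -m creep '{"translation":[[0,0.03,0],[0,0,0],[0.006,0,-0.126],[0.019,0,-0.125],[0.031,0,-0.122],[0.043,0,-0.118],[0.055,0,-0.113],[0,0,0]],"yaw":[0,0,0,0,0,0,0,0],"grip":[20,20,20,20,20,20,20,20]}'
python3 -c "from h import *;st()"
```

```text
time_s: 13.35
eef_pos: [0.504, -0.1114, 0.0631]
ee_rot: [0.0, 0.99, 0.144, 0.0]
wrist_force: [-0.4, -1.3, -2.8]
grip_width: 0.0244
grasp_force: 30.0
t13.3 stage x -15.8 y 1.3 z 98.5 mm heading-stage -0.0030 grip 24.4/30.0 F(stage) -0.7 -1.2 -2.8
```

```bash
python3 -m creep '{"translation":[[0.066,0,-0.107],[0.076,0,-0.1],[0.086,0,-0.092],[0.095,0,-0.083],[0.102,0,-0.073],[0.109,0,-0.063],[0.115,0,-0.051],[0,0,0]],"yaw":[0,0,0,0,0,0,0,0],"grip":[20,20,20,20,20,20,20,20]}'
python3 -c "from h import *;st()"
python3 -m creep '{"translation":[[0.12,0,-0.04],[0.06,0,-0.015],[0,0,0],[0,0,0]],"yaw":[0,0,0,0],"grip":[20,20,20,20]}'
python3 -c "from h import *;st()"
```

```text
time_s: 14.15
eef_pos: [0.5689, -0.0916, 0.1212]
ee_rot: [-0.0, 0.99, 0.144, 0.002]
wrist_force: [-0.3, 2.5, 4.3]
grip_width: 0.0241
grasp_force: 30.0
t14.2 stage x 52.1 y 1.6 z 156.6 mm heading-stage -0.0032 grip 24.1/30.0 F(stage) 0.4 2.5 4.3
time_s: 14.55
eef_pos: [0.5835, -0.0871, 0.1256]
ee_rot: [-0.0, 0.99, 0.144, 0.0]
wrist_force: [0.1, 4.4, 5.4]
grip_width: 0.0242
grasp_force: 30.0
t14.6 stage x 67.3 y 1.7 z 161.0 mm heading-stage -0.0036 grip 24.2/30.0 F(stage) 1.4 4.1 5.4
```

```bash
python3 -m creep '{"translation":[[0.02,0,-0.01],[0,0,0],[0,0,0],[0,0,0],[0,0,0],[0,0,-0.2],[0,0,-0.3],[0,0,0]],"yaw":[0,0,0,0,0,0,0,0],"grip":[20,26,32,50,60,60,60,60]}'
python3 - <<'E'
from h import *
st()
for c in ('scene','top'):
    im,K,r,t=cam(c); cv2.imwrite(f'pics/up_{c}.png',im)
    for m in models.trace('clip_knob',c)[:1]: print(m['score'],m['box'])
    from fit import W
    print(proj(K,r,t,W(ST,[[.071,0,.178],[-.031,0,.055]])).round())
    for m in models.trace('flask',c)[:1]: print('flask',m['box'])
E
```

```text
time_s: 15.35
eef_pos: [0.5877, -0.0883, 0.18]
ee_rot: [0.002, 0.99, 0.143, 0.004]
wrist_force: [0.5, 0.4, 0.6]
grip_width: 0.0597
grasp_force: 0.0
t15.3 stage x 71.0 y -0.6 z 215.4 mm heading-stage -0.0040 grip 59.7/0.0 F(stage) 0.6 0.2 0.6
0.93 [335.0, 173.0, 358.4, 218.8]
[[346. 176.]
 [381. 232.]]
flask [234.6, 181.6, 277.7, 265.2]
[[367. 214.]
 [377. 262.]]
flask [230.0, 146.0, 295.2, 215.9]
```

```bash
python3 -m creep '{"translation":[[-0.2,0,-0.3],[-0.2,0,0],[0.044,-0.3,0],[0.044,-0.4,0],[0.044,-0.4,0],[0.044,-0.4,0],[0.044,-0.4,0],[0.044,-0.4,0]],"yaw":[0,0,0,0,0,0,0,0],"grip":[60,60,75,75,75,75,75,75]}'>/dev/null
python3 -m creep '{"translation":[[0.044,-0.4,0],[0.042,-0.4,0],[0,0,0],[0,0,0],[0,0,0],[0,0,0.3],[0,0,0.4],[0,0,0]],"yaw":[0,0,0.0455,0.0455,0.0454,0,0,0],"grip":[75,75,75,75,75,75,75,75]}'
cat >> h.py <<'E'
def to(wx,wy,h):
    o=arm.observe(); w,x,y,z=o['ee_rot']; a=2*np.arctan2(y,x); a=(a+np.pi)%(2*np.pi)-np.pi; d=np.array([wx,wy])-o['eef_pos'][:2]
    print('tool dx %.1f dy %.1f mm  yaw share %.4f'%(1e3*(np.cos(a)*d[0]+np.sin(a)*d[1]),-1e3*(-np.sin(a)*d[0]+np.cos(a)*d[1]),-(h-a)/np.pi), o['eef_pos'].round(4),'t',o['time_s'])
E
python3 - <<'E'
from h import *
to(.4919,.2097,-.1404)
for m in models.trace('scale_plate','top')[:1]: print(m['box'])
E
```

```text
time_s: 17.35
eef_pos: [0.4882, 0.2069, 0.1311]
ee_rot: [0.003, 0.998, -0.07, -0.005]
wrist_force: [-0.5, -0.3, -0.0]
grip_width: 0.0748
grasp_force: 0.0
tool dx 3.2 dy -3.3 mm  yaw share -0.0000 [0.4882 0.2069 0.1311] t 17.35
[233.1, 236.8, 258.8, 293.9]
```

```bash
python3 -m creep '{"translation":[[0.032,-0.033,0.3],[0,0,0.4],[0,0,0.4],[0,0,0.3],[0,0,0.1],[0,0,0],[0,0,0]],"yaw":[0,0,0,0,0,0,0],"grip":[75,75,75,75,75,75,75]}'
python3 -c "
from h import *
st();to(.4919,.2097,-.1404)"
```

```text
time_s: 18.1
eef_pos: [0.4981, 0.2121, -0.012]
ee_rot: [-0.001, 0.998, -0.07, 0.002]
wrist_force: [0.2, -1.0, -0.1]
grip_width: 0.0754
grasp_force: 0.0
t18.1 stage x 71.5 y 312.8 z 23.4 mm heading-stage -0.4323 grip 75.4/0.0 F(stage) -0.1 -1.0 -0.1
tool dx -5.8 dy 3.2 mm  yaw share -0.0001 [ 0.4981  0.2121 -0.012 ] t 18.1
```

```bash
python3 -m creep '{"translation":[[-0.058,0.032,0.1],[0,0,0.08],[0,0,0.02],[0,0,0],[0,0,0]],"yaw":[0,0,0,0,0],"grip":[75,75,75,75,75]}'
python3 -m creep '{"translation":[[0,0,0],[0,0,0],[0,0,0],[0,0,0],[0,0,0]],"yaw":[0,0,0,0,0],"grip":[65,60,50,50,50]}'
python3 -c "
from h import *
st();to(.4919,.2097,-.1404)"
```

```text
time_s: 18.6
eef_pos: [0.4906, 0.2092, -0.0334]
ee_rot: [-0.0, 0.998, -0.07, 0.001]
wrist_force: [0.8, 0.3, -0.6]
grip_width: 0.0748
grasp_force: 0.0
time_s: 19.1
eef_pos: [0.4903, 0.2093, -0.0338]
ee_rot: [-0.0, 0.998, -0.07, 0.0]
wrist_force: [0.6, 1.2, 1.4]
grip_width: 0.0554
grasp_force: 30.0
t19.1 stage x 63.3 y 312.4 z 1.6 mm heading-stage -0.4324 grip 55.4/30.0 F(stage) 0.9 1.0 1.4
tool dx 1.5 dy -0.6 mm  yaw share -0.0001 [ 0.4903  0.2093 -0.0338] t 19.1
```

```bash
python3 -m creep '{"translation":[[0,0,-0.05],[-0.1,0,-0.2],[-0.25,0,-0.4],[-0.25,0,-0.35],[0.09,0.25,0],[0.09,0.37,0],[0.09,0.37,0],[0.09,0.37,0]],"yaw":[0,0,0,0,0,0,0,0],"grip":[50,50,50,50,50,50,50,50]}'>/dev/null
python3 -m creep '{"translation":[[0.09,0.37,0],[0.09,0.37,0],[0.09,0.37,0],[0.09,0.37,0],[0.09,0.37,0],[0.01,0.1,0],[0,0,0],[0,0,0]],"yaw":[0,0,0,0,0,0,-0.0459,-0.0459],"grip":[50,50,50,50,50,50,50,50]}'>/dev/null
python3 -m creep '{"translation":[[0,0,0],[0,0,0],[0,0,0]],"yaw":[-0.0458,0,0],"grip":[50,50,50]}'
python3 -c "
from h import *
st();to(.4661,-.1215,.2917)"
```

```text
time_s: 21.0
eef_pos: [0.4648, -0.1214, 0.0659]
ee_rot: [-0.0, 0.99, 0.144, -0.0]
wrist_force: [0.3, 0.1, -1.0]
grip_width: 0.0559
grasp_force: 30.0
t21.0 stage x -56.2 y 3.0 z 101.3 mm heading-stage -0.0025 grip 55.9/30.0 F(stage) 0.3 0.0 -1.0
tool dx 1.2 dy 0.5 mm  yaw share -0.0008 [ 0.4648 -0.1214  0.0659] t 21.0
```

```bash
python3 -m creep '{"translation":[[0,-0.025,0.2],[0,0,0.35],[0,0,0.15],[0,0,0.04],[0,0,0],[0,0,0]],"yaw":[-0.0008,0,0,0,0,0],"grip":[50,50,50,50,50,50]}' >/dev/null
python3 -c "from h import *;st()"
python3 -m creep '{"translation":[[0,0,0.015],[0,0,0.01],[0,0,0],[0,0,0]],"yaw":[0,0,0,0],"grip":[50,50,50,50]}' >/dev/null
python3 -c "from h import *;st()"
```

```text
t21.6 stage x -55.1 y 4.5 z 28.3 mm heading-stage 0.0019 grip 55.6/30.0 F(stage) -0.1 0.0 -0.7
t22.0 stage x -55.8 y 4.8 z 25.2 mm heading-stage 0.0025 grip 55.9/30.0 F(stage) -0.1 0.2 -2.3
```

```bash
python3 -m creep '{"translation":[[0,0,0.01],[0,0,0.01],[0,0,0.01],[0,0,0]],"yaw":[0,0,0,0],"grip":[50,50,50,50]}' >/dev/null
python3 -c "from h import *;st()"
python3 -m creep '{"translation":[[0,0,0.005],[0,0,0.005],[0,0,0]],"yaw":[0,0,0],"grip":[50,50,50]}' >/dev/null
python3 -c "from h import *;st()"
```

```text
t22.4 stage x -56.0 y 5.0 z 21.7 mm heading-stage 0.0026 grip 55.6/30.0 F(stage) -0.4 -0.5 -2.4
t22.7 stage x -55.9 y 4.9 z 21.6 mm heading-stage 0.0025 grip 55.4/30.0 F(stage) -1.7 0.4 5.0
```

```bash
python3 -m creep '{"translation":[[0,0,-0.003],[0.03,0,0],[0.05,0,0],[0.05,0,0],[0.04,0,0],[0.02,0,0],[0,0,0]],"yaw":[0,0,0,0,0,0,0],"grip":[50,50,50,50,50,50,50]}' >/dev/null
python3 -c "from h import *;st()"
python3 -m creep '{"translation":[[0.01,0,0],[0.005,0,0],[0,0,0]],"yaw":[0,0,0],"grip":[50,50,50]}' >/dev/null
python3 -c "from h import *;st()"
```

```text
t23.4 stage x -38.7 y 5.3 z 21.6 mm heading-stage 0.0035 grip 55.7/30.0 F(stage) -5.7 0.1 7.6
t23.7 stage x -37.7 y 5.4 z 21.6 mm heading-stage 0.0035 grip 55.5/30.0 F(stage) -7.6 -0.8 8.7
```

```bash
python3 -m creep '{"translation":[[0,0,-0.005],[0,0,0],[0,0,0]],"yaw":[0,0,0],"grip":[50,50,50]}' >/dev/null
python3 -c "from h import *;st()"
python3 -m creep '{"translation":[[0.01,0,0],[0.005,0,0],[0,0,0]],"yaw":[0,0,0],"grip":[50,50,50]}' >/dev/null
python3 -c "from h import *;st()"
```

```text
t24.0 stage x -35.0 y 4.8 z 21.7 mm heading-stage 0.0025 grip 55.7/30.0 F(stage) 0.5 -0.5 -0.4
t24.3 stage x -33.9 y 5.0 z 21.7 mm heading-stage 0.0027 grip 55.6/30.0 F(stage) -1.7 -0.9 -0.1
```

```bash
python3 -m creep '{"translation":[[0.01,0,0],[0.005,0,0],[0,0,0]],"yaw":[0,0,0],"grip":[50,50,50]}' >/dev/null
python3 -c "from h import *;st()"
python3 -m creep '{"translation":[[0.01,0,0],[0,0,0]],"yaw":[0,0],"grip":[50,50]}' >/dev/null
python3 -c "from h import *;st()"
```

```text
t24.6 stage x -32.0 y 5.0 z 21.7 mm heading-stage 0.0024 grip 55.4/30.0 F(stage) 0.3 0.7 -1.0
t24.8 stage x -31.5 y 5.0 z 21.7 mm heading-stage 0.0027 grip 55.5/30.0 F(stage) -0.8 -0.9 -1.0
```

```bash
python3 -m creep '{"translation":[[0.01,0,0],[0,0,0]],"yaw":[0,0],"grip":[50,50]}' >/dev/null
python3 -c "from h import *;st()"
```

```text
t25.0 stage x -31.6 y 5.1 z 21.6 mm heading-stage 0.0030 grip 55.2/30.0 F(stage) -4.8 -1.9 0.8
```

Fx rises at x about -31.5, which is the stop (face about +45, agreeing with the picture). I ease off slightly and go to the pins.

```bash
python3 -m creep '{"translation":[[-0.01,0,0],[0,0.01,0],[0,0.01,0],[0,0,0]],"yaw":[0,0,0,0],"grip":[50,50,50,50]}' >/dev/null
python3 -c "from h import *;st()"
python3 -m creep '{"translation":[[0,0.01,0],[0,0,0]],"yaw":[0,0],"grip":[50,50]}' >/dev/null
python3 -c "from h import *;st()"
```

```text
t25.4 stage x -31.5 y 3.3 z 21.6 mm heading-stage 0.0026 grip 55.6/30.0 F(stage) -1.3 2.9 -1.0
t25.6 stage x -31.5 y 2.1 z 21.6 mm heading-stage 0.0027 grip 55.7/30.0 F(stage) -1.8 2.4 -0.9
```

```bash
python3 -m creep '{"translation":[[0,0.01,0],[0,0,0]],"yaw":[0,0],"grip":[50,50]}' >/dev/null
python3 -c "from h import *;st()"
```

```text
t25.8 stage x -31.5 y 1.2 z 21.7 mm heading-stage 0.0025 grip 55.4/30.0 F(stage) -1.4 3.2 -0.7
```

```bash
python3 -m creep '{"translation":[[0,0.01,0],[0,0,0]],"yaw":[0,0],"grip":[50,50]}' >/dev/null
python3 -c "from h import *;st();print(arm.observe()['moment'])"
```

```text
t26.0 stage x -31.5 y 1.1 z 21.7 mm heading-stage 0.0021 grip 55.5/30.0 F(stage) -0.5 6.9 0.2
[1.07575613 0.47225764 0.3769609 ]
```

```bash
python3 -m creep '{"translation":[[0,0.01,0],[0.01,0,0],[0,0,0],[0,0,0]],"yaw":[0,0,0,0],"grip":[50,50,50,50]}' >/dev/null
python3 -c "from h import *;st();print(arm.observe()['moment'])"
python3 -m creep '{"translation":[[-0.005,-0.01,0],[0,0,0],[0,0,0],[0,0,0]],"yaw":[0,0,0,0],"grip":[57,60,66,70]}' >/dev/null
python3 -c "from h import *;st();print(arm.observe()['moment'])"
```

```text
t26.4 stage x -31.6 y 1.1 z 21.7 mm heading-stage 0.0021 grip 55.5/30.0 F(stage) -3.0 8.9 3.6
[1.348734   0.83153048 0.32942628]
t26.8 stage x -29.7 y -1.1 z 22.2 mm heading-stage 0.0023 grip 69.7/0.0 F(stage) 0.6 1.2 -0.1
[ 0.03491803  0.00528403 -0.04121023]
```

```bash
python3 -m creep '{"translation":[[0,0.02,0],[0,0.02,0],[0,0.015,0],[0,0.01,0],[0,0,0]],"yaw":[0,0,0,0,0],"grip":[70,70,70,70,70]}' >/dev/null
python3 -c "from h import *;st();print(arm.observe()['moment'])"
```

```text
t27.3 stage x -30.7 y -5.9 z 21.8 mm heading-stage 0.0016 grip 69.9/2.2 F(stage) 1.5 4.7 1.8
[ 0.97077971 -0.02926549  0.00872969]
```

```bash
python3 -m creep '{"translation":[[0,0.01,0],[0,0.01,0],[0,0,0],[0,0,0]],"yaw":[0,0,0,0],"grip":[70,70,70,70]}' >/dev/null
python3 -c "from h import *;st()"
python3 -m creep '{"translation":[[0,-0.07,0],[0,0,-0.2],[0,0,-0.2],[-0.3,0,0],[-0.45,0,0],[-0.23,0,0],[0,0,0],[0,0,0]],"yaw":[0,0,0,0,0,0,0,0],"grip":[70,70,70,0,0,0,0,0]}' >/dev/null
python3 -c "from h import *;st()"
```

```text
t27.7 stage x -30.9 y -6.0 z 21.6 mm heading-stage 0.0005 grip 70.0/5.2 F(stage) 3.5 9.9 3.1
t28.5 stage x -128.3 y -2.7 z 62.1 mm heading-stage 0.0021 grip 32.8/0.0 F(stage) 0.5 -0.1 1.0
```

```bash
python3 -m creep '{"translation":[[0,-0.03,0.1],[0,0,0.2],[0,0,0.08],[0,0,0],[0,0,0],[0.04,0,0],[0,0,0]],"yaw":[0,0,0,0,0,0,0],"grip":[0,0,0,0,0,0,0]}' >/dev/null
python3 -c "from h import *;st()"
python3 -m creep '{"translation":[[0.01,0,0],[0.01,0,0],[0,0,0]],"yaw":[0,0,0],"grip":[0,0,0]}' >/dev/null
python3 -c "from h import *;st()"
```

```text
t29.2 stage x -124.8 y 1.2 z 24.1 mm heading-stage 0.0032 grip 0.4/0.8 F(stage) -1.9 0.5 -0.5
t29.5 stage x -124.7 y 1.3 z 24.0 mm heading-stage 0.0038 grip 0.4/3.7 F(stage) -7.3 -2.4 3.7
```

```bash
python3 -m creep '{"translation":[[-0.1,0,0],[0,0,-0.3],[0,0,-0.45],[0,0,-0.45],[0,0,-0.45],[0,0,-0.35],[0.3,0,0],[0.45,0,0]],"yaw":[0,0,0,0,0,0,0,0],"grip":[0,0,60,60,60,60,60,60]}' >/dev/null
python3 -m creep '{"translation":[[0.45,0,0],[0.45,0,0],[0.35,0,0],[0.05,0,0],[0,0,0],[0,0,0],[0,0,0]],"yaw":[0,0,0,0,0,0,0],"grip":[60,60,60,60,60,60,60]}' >/dev/null
python3 - <<'E'
from h import *
from fit import W,proj
st()
im,K,r,t=cam('scene')
L=proj(K,r,t,W(ST,[[-.105,-.028,.028],[-.105,.028,.028],[.033,.028,.028],[-.08,-.033,.029],[-.08,-.028,.02]]))
a=cv2.resize(im[160:280,310:430],(600,600),interpolation=cv2.INTER_CUBIC)
cv2.imwrite('pics/g6.png',a)
print(L.round(1).tolist())
for c in('scene','top'):
  im,K,r,t=cam(c)
  for m in models.trace('clip_knob',c)[:1]: print(m['score'],m['box'])
  for m in models.trace('scale_plate',c)[:1]: print('plate',m['score'],m['box'])
E
```

```text
t31.1 stage x 71.2 y 1.6 z 224.3 mm heading-stage 0.0017 grip 60.1/0.0 F(stage) 0.3 -0.3 0.2
[[413.2, 246.4], [401.0, 260.2], [352.2, 236.5], [405.3, 240.7], [404.0, 244.6]]
0.84 [334.2, 174.3, 359.3, 224.8]
plate 0.86 [351.3, 227.9, 409.5, 264.2]
0.47 [343.4, 218.9, 403.9, 273.0]
plate 0.7 [360.8, 234.8, 390.5, 267.2]
```

View pics/g6.png

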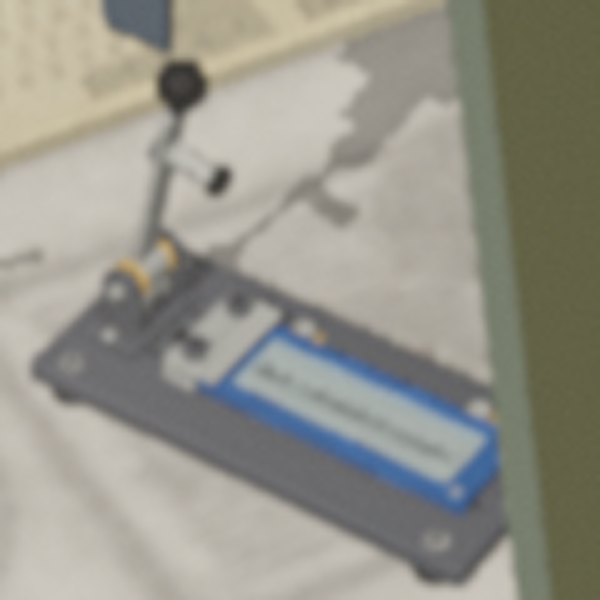

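The plate lies flat under the lip and along the pins (edge (280,330)–(490,420)), and the clip is fully up with the knob at (182,85). Now I grip the knob.

```bash
python3 -m creep '{"translation":[[0,0.005,0.3],[0,0,0.3],[0,0,0.03],[0,0,0],[0,0,0],[0,0,0],[0,0,0]],"yaw":[0,0,0,0,0,0,0],"grip":[60,60,60,60,40,28,20]}' >/dev/null
python3 -m creep '{"translation":[[0,0,0],[0,0,0]],"yaw":[0,0],"grip":[20,20]}' >/dev/null
python3 -c "from h import *;st()"
```

```text
t32.4 stage x 72.3 y 1.9 z 161.3 mm heading-stage 0.0022 grip 24.4/30.0 F(stage) 0.3 0.5 2.5
```

```bash
python3 -m creep '{"translation":[[-0.05,0,0.01],[-0.048,0,0.013],[-0.12,0,0.04],[-0.115,0,0.051],[-0.109,0,0.063],[-0.102,0,0.073],[-0.095,0,0.083],[0,0,0]],"yaw":[0,0,0,0,0,0,0,0],"grip":[20,20,20,20,20,20,20,20]}' >/dev/null
python3 -c "from h import *;st()"
python3 -m creep '{"translation":[[-0.086,0,0.092],[-0.076,0,0.1],[-0.066,0,0.107],[-0.055,0,0.113],[-0.043,0,0.118],[0,0,0]],"yaw":[0,0,0,0,0,0],"grip":[20,20,20,20,20,20]}' >/dev/null
python3 -c "from h import *;st()"
```

```text
t33.1 stage x 5.6 y 1.4 z 126.4 mm heading-stage 0.0024 grip 24.3/30.0 F(stage) -1.7 1.3 2.2
t33.8 stage x -26.2 y 1.3 z 72.4 mm heading-stage 0.0028 grip 24.3/30.0 F(stage) -1.9 0.3 -2.6
```

```bash
python3 -m creep '{"translation":[[-0.014,0,0.05],[-0.012,0,0.05],[-0.01,0,0.05],[-0.008,0,0.04],[0,0,0]],"yaw":[0,0,0,0,0],"grip":[20,20,20,20,20]}' >/dev/null
python3 -c "from h import *;st()"
python3 -m creep '{"translation":[[-0.002,0,0.01],[-0.001,0,0.01],[0,0,0],[0,0,0]],"yaw":[0,0,0,0],"grip":[20,20,20,20]}' >/dev/null
python3 -c "from h import *;st()"
```

```text
t34.2 stage x -29.6 y 1.2 z 54.7 mm heading-stage 0.0027 grip 24.3/30.0 F(stage) -5.1 0.9 -2.1
t34.6 stage x -29.8 y 1.2 z 53.3 mm heading-stage 0.0028 grip 24.3/30.0 F(stage) -4.7 0.6 -2.1
```

```bash
python3 -m creep '{"translation":[[-0.01,0,0.01],[0,0,0.01],[0,0,0]],"yaw":[0,0,0],"grip":[20,20,20]}' >/dev/null
python3 -c "from h import *;st()"
python3 -m creep '{"translation":[[0,0,0.01],[0,0,0.005],[0,0,0]],"yaw":[0,0,0],"grip":[20,20,20]}' >/dev/null
python3 -c "from h import *;st()"
```

```text
t35.0 stage x -29.9 y 1.1 z 51.4 mm heading-stage 0.0024 grip 23.9/30.0 F(stage) -3.0 1.1 -2.0
t35.2 stage x -30.1 y 1.2 z 49.8 mm heading-stage 0.0025 grip 23.8/30.0 F(stage) -3.9 2.9 -2.5
```

```bash
python3 -m creep '{"translation":[[0,0,0.005],[0,0,0.005],[0,0,0]],"yaw":[0,0,0],"grip":[20,20,20]}' >/dev/null
python3 -c "from h import *;st()"
```

```text
t35.5 stage x -30.2 y 1.1 z 49.3 mm heading-stage 0.0025 grip 24.4/30.0 F(stage) -4.3 3.4 2.0
```

```bash
python3 -m creep '{"translation":[[0,0,0.005],[0,0,0.005],[0,0,0]],"yaw":[0,0,0],"grip":[20,20,20]}' >/dev/null
python3 -c "from h import *;st()"
```

```text
t35.9 stage x -30.2 y 1.1 z 49.0 mm heading-stage 0.0025 grip 24.5/30.0 F(stage) -5.5 3.1 7.1
```

The foot is down on the glass (Fz has turned to pressing and z no longer falls). I release slowly and withdraw straight up.

```bash
python3 -m creep '{"translation":[[-0.005,0,-0.005],[0,0,0],[0,0,0],[0,0,0],[0,0,0],[0,0,0]],"yaw":[0,0,0,0,0,0],"grip":[24,27,32,45,60,60]}' >/dev/null
python3 -c "from h import *;st()"
python3 -m creep '{"translation":[[0,0,-0.1],[0,0,-0.3],[0,0,-0.4],[0,0,-0.4],[-0.4,0,0],[-0.4,0,0],[-0.4,0,0],[0,0,0]],"yaw":[0,0,0,0,0,0,0,0],"grip":[60,60,60,60,60,60,60,60]}' >/dev/null
python3 - <<'E'
from h import *
from fit import W
st()
for c in('scene','top'):
  im,K,r,t=cam(c); cv2.imwrite(f'pics/end_{c}.png',im)
  print(c,proj(K,r,t,W(ST,[[.095-.126*np.cos(.09),0,.054+.126*np.sin(.09)]])).round(1))
  for q in('clip_knob','scale_plate'):
    for m in models.trace(q,c)[:1]: print(q,m['score'],m['box'])
  o=cv2.absdiff(im,cv2.imread(f'pics/{c}0.png')).max(2)>60
  n,_,s,_=cv2.connectedComponentsWithStats(o.astype(np.uint8)); print(s[1:][s[1:,4]>25].tolist())
im=cv2.imread('pics/end_scene.png'); cv2.imwrite('pics/g7.png',cv2.resize(im[160:280,310:430],(600,600),interpolation=cv2.INTER_CUBIC))
E
```

```text
t36.5 stage x -30.0 y 0.5 z 48.6 mm heading-stage 0.0025 grip 53.2/0.0 F(stage) -0.1 -0.2 -0.2
t37.4 stage x -150.3 y 0.2 z 169.4 mm heading-stage 0.0011 grip 60.2/0.0 F(stage) 0.5 -0.5 -0.8
scene [[381.2 229.2]]
clip_knob 0.8 [335.7, 207.8, 390.7, 235.2]
scale_plate 0.65 [350.7, 229.5, 415.2, 260.4]
[[598, 0, 42, 57, 478], [571, 7, 8, 20, 28], [465, 15, 35, 80, 2102], [595, 58, 8, 9, 34], [414, 62, 11, 34, 272], [618, 74, 22, 10, 126], [554, 86, 25, 52, 416], [547, 90, 43, 78, 480], [476, 109, 18, 20, 195], [420, 134, 64, 53, 694], [625, 140, 15, 21, 190], [458, 147, 24, 16, 61], [399, 151, 84, 211, 6103], [628, 159, 12, 34, 257], [496, 167, 64, 151, 1101], [436, 181, 10, 10, 80], [444, 185, 7, 11, 29], [614, 196, 20, 24, 117], [354, 229, 58, 32, 713], [243, 286, 51, 56, 654], [493, 329, 20, 42, 484], [446, 336, 11, 31, 91], [426, 369, 28, 59, 923], [564, 368, 7, 16, 33], [470, 393, 6, 29, 99], [555, 405, 15, 26, 50], [477, 412, 13, 15, 69]]
top [[377.2 261.7]]
clip_knob 0.88 [351.8, 206.1, 381.7, 270.1]
scale_plate 0.83 [361.0, 235.9, 396.7, 293.4]
[[229, 234, 30, 62, 617], [361, 236, 31, 53, 550], [358, 285, 134, 195, 3128], [388, 327, 21, 72, 113], [362, 328, 34, 23, 467], [438, 375, 22, 79, 1165], [376, 404, 12, 37, 81], [284, 415, 63, 29, 648], [593, 434, 47, 46, 1327], [264, 437, 32, 43, 811], [354, 438, 20, 31, 210], [364, 444, 16, 25, 126], [403, 462, 37, 18, 201], [446, 468, 8, 12, 45]]
```

```bash
python3 -c "
from cell import arm
print(arm.sign_off())"
```

```text
the job is handed in; nothing more can be done
None
```

The job is handed in at about 37 s: the plate is under the lip against the stop and, by force and picture, along both side pins; the clip was then eased down onto the glass while held, the other things are where they were, and the stop saw only gentle pushes (about 7 N), though the hand-in returned no verdict.

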